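# Set the damper valve of the desk scale

## Robot

A 7-joint arm with a two-finger parallel gripper is mounted at the origin on the work surface. World frame = base frame: x ahead of the robot, y to its left, z up, the work surface at z = 0. Lengths are in m, angles in rad, forces in N, time in s.
With the tool pointing down it reaches from about 0.4 to 0.85 m from the base axis. Payload 10.4 kg.
Tool frame: the origin (TCP) lies between the finger pads; the fingertips stand 11 mm ahead of it and the grasp point (between the pads) lies 8 mm behind it; z points along the fingers, y is the direction in which the jaws open and shut (so a half turn about z gives the same grasp; the last joint's range is limited). The gripper opens to 85 mm and grips with 20 to 120 N. Pads are 22 mm wide; open, the fingers measure 114 mm over their backs; the gripper's body (76 mm by 85 mm) begins 54 mm behind the grasp point. The pads swing forward as they close: fully open they stand 13 mm farther back than shut.
Start: joints at [1.276, 0.332, -0.065, 1.46, 0.022, 1.35, -0.088], TCP at [0.168, -0.602, 0.209] pointing down, gripper open.
Joint ranges: [-2.6, 2.6], [-0.5, 2.12], [-1.47, 1.34], [0.16, 2.42], [-1.27, 4.41], [0.06, 2.06], [-2.6, 2.6]. Speed limits (rad/s): [2.22, 2.22, 2.79, 2.79, 3.14, 3.14, 3.14].

## Interface

Orientations are given as a unit quaternion [w, x, y, z].
In Python, from bench import readout, capture, job gives the robot as it stands.
- The arm moves only by the tool jog_arm, never from a script. Its argument "increments" is text: rows parted by semicolons, each of 7 numbers parted by spaces: the finger opening in m, from 0 to 0.0854, then the shift along the tool's x, y, z in m, then the turn, a rotation vector about the tool's x, y, z in degrees. A call has 1 to 12 rows; each row shifts and turns the commanded pose from where the row before left it, along the tool's axes as they then stand; what a row does not reach is not made up. A row lasts 1/8 s, in which the tool goes at most 62.5 mm and 10.7 degrees, less where a joint would pass 70% of its speed; a pose out of reach is approached as far as the arm can. A call with a gripper value outside its range is refused whole. The fingers move at their own pace and stop on an object; "squeeze" is the grip in N (left out, the last holds). Time passes only in rows, so rows that do not move let the fingers close. It gives the time, the measured TCP pose, the force and the opening at its end, in the units of the state.
- readout.get_state(): the state, without advancing time (a new reading comes with each control period).
- capture(name): name is "side" or "top"; returns a dict with "pixels" (384x512x3 uint8, blue, green, red), "camera_matrix" (3x3 intrinsics, pixels), "rvec" (rotation vector, rad) and "tvec" (3), from world to camera coordinates, as OpenCV has them. Camera axes: x right, y down, z forward; pixel columns grow to the right and rows downward; lengths in m; the calibration is good to about 2 mm. A picture is of the moment at which its call begins. There is no depth.
- job.job_done(): hands the job in, once; it reports no verdict.
The state is a dict: "time_s": time; "q": joint angles; "joint_velocities": joint speeds; "joint_torque": joint torques, N m; "eef_pos": TCP position; "eef_rot": TCP orientation; "contact_force": force on the tool from outside, world axes, zero at the start; "ft_torque": the same for the moment, N m; "grip_width": finger opening in m.
Only numpy, scipy, OpenCV 4.12 (cv2) and the standard library are available. Lean on these libraries where they do the work, as an engineer would, in place of code of your own. Each camera call takes 0.05 s, during which the arm holds its last target.

## Task

Set up the damper of the desk scale: put the biggest of the three brass check weights gently on the pan, standing centred inside the blue ring, and let go of it. Then crank the red valve wheel clockwise until it is closed against its stop, pause there for a moment, and from the stop back it off exactly two full turns (within about ten degrees). Finish while still gripping the wheel's yellow crank handle, holding the wheel still at that setting; do not slam the pan down and leave everything else on the desk where it is.

Things in the scene. Friction and masses are not known exactly. Their poses are not given: they have to be found in the camera images.
- scale: Fixed desk scale, grey housing 180 x 320 mm, top at 62 mm above the desk, pan on its -y side and damper valve on its +y side. Origin: centre of its underside on the desk; z up, -x is the front (towards the robot). In this frame the pan's axis is at y = -85 mm and the valve's axis at y = +100 mm, both at x = 0. A white 30 mm wide post stands behind the pan at x = +83 mm, its top 112 mm above the desk.
- pan_ring (a point): Centre of the round steel pan's top face (pan 130 mm across, 4 mm thick), at 116 mm above the desk when empty. A blue ring, 62 mm inner diameter, is painted around this point. The pan moves straight down on a spring of 400 N/m (about 12 mm under the biggest weight) and is damped (12 N s/m).
- pan (a joint): How far the pan is pressed down, m: 0 empty, bottom stop at 0.035. It counts as slammed beyond 0.030.
- weight_big: The biggest check weight, brass, about 0.5 kg, loose: upright cylinder 42 mm in diameter and 52 mm high with a 26 mm button on top, 68 mm high in all. Origin: centre of its underside; z up. It stands in one of three places in a row on the 4 mm thick green pad (270 x 85 mm, its places 85 mm apart) to the robot's right.
- weight_mid: Middle check weight, brass, cylinder 32 mm in diameter, 48 mm high in all, on the same pad; not used. Origin: centre of its underside.
- weight_small: Small check weight, brass, cylinder 24 mm in diameter, 36 mm high in all, on the same pad; not used. Origin: centre of its underside.
- pad: The fixed green pad, 270 x 85 x 4 mm, that the three weights stand on. Origin: centre of its underside; its x axis runs along the row of weights.
- wheel_hub (a point): Centre of the red valve wheel (rim centre line radius 45 mm, bar 10 mm thick, three spokes), on its vertical turning axis, 112 mm above the desk. The hub rises 11 mm above this point.
- wheel (a joint): How far the valve is open, rad: 0 = closed against its hard stop, grows as the wheel turns anticlockwise seen from above (one turn = 6.283, upper stop at 20.4). It starts between about half a turn and 1.2 turns open. The wheel stays where it is left; turning it takes about 0.08 N m (2 N at the handle). At 0, and after each whole turn, the handle stands at the front (-x) of the valve axis in the scale's frame, over a white mark painted on the housing.
- handle: Yellow crank handle on the wheel's rim: a vertical round post 19 mm in diameter (16 mm at the foot), 48 mm high, 45 mm from the wheel's axis, spinning freely about its own axis, so that it can be gripped from above and led round in a circle without turning the gripper. Origin: centre of its foot, 118 mm above the desk (6 mm above the wheel's mid plane); z up.
- mouse: White computer mouse, 105 x 62 mm (x, y), 30 mm high, loose bystander. Origin: centre of its underside.
- tape: Orange ring-shaped roll, 90 mm across, 25 mm high, loose bystander. Origin: centre of its underside.
- mug: Blue mug, 80 mm across, 90 mm high, loose bystander. Origin: centre of its underside.
- marker: Yellow marker pen, 16 mm thick, 120 mm long, lying; loose bystander. Origin: on its underside, half way along.
Not all that is in view belongs to the job. Leave any black, pink or turquoise look-alike of the weight_big alone.

How it is judged:
On the way, in this order (a step that is already met when the one before it is completed fails the run):
1. the biggest check weight stands on the pan, centred in the ring, let go and at rest (horizontal distance between weight_big and pan_ring below 0.01 m and angle between weight_big's own z axis and vertical below 0.1 rad and contact force between weight_big and scale above 3 N and contact force between weight_big and the fingers below 0.1 N and linear speed of weight_big below 0.02 m/s), for 0.3 s.
2. the valve is closed against its stop (value of joint wheel below 0.08 rad and horizontal distance between weight_big and pan_ring below 0.01 m and angle between weight_big's own z axis and vertical below 0.1 rad and contact force between weight_big and scale above 3 N), for 0.2 s.
At the end, for the whole second after the job is handed in: The wheel stands still two turns open from its stop (12.57 rad, within 0.2 rad), the fingers still grip the crank handle (contact over 3 N), and the biggest weight stands upright, untouched and at rest on the pan within 10 mm of the ring's centre (all of step 1 and value of joint wheel between 12.3664 and 12.7664 rad and velocity of joint wheel between -0.1 and 0.1 rad/s and contact force between the fingers and handle above 3 N and distance between the grasp point and handle below 0.06 m); the arm keeps its last pose, push and grip.
It fails at once if the pan is slammed or pushed down near its bottom stop (value of joint pan above 0.03 m).
It fails at once if another thing on the desk is disturbed (moved over 30 mm) (distance of any of weight_mid, weight_small, mouse, tape, mug, marker from where it was at the start of the episode above 0.03 m).
It also fails if it takes over 72 s, if anything falls off the work surface, if the arm or the gripper's body presses on something with over 40 N, if the wrist force passes 120 N, or if a joint passes its speed limit or range.

## Working session

There is one attempt and no reset: what is moved stays moved. The work goes in short steps, Python scripts to look and compute and a tool call to move; the robot and the scene stay as the last step left them, time stands still between calls to the robot, and variables do not carry over. Pictures are saved under pics/ and viewed, and the job is handed in when it is done.

Besides the shell and the picture viewer there is one more tool, called after "Request:" by a JSON object that holds its "op" and its "data", one argument or row to a line. jog_arm: Moves the arm, as the interface text tells. Its arguments: {"type":"object","properties":{"increments":{"type":"string"},"squeeze":{"type":"number"}},"required":["increments"]}

```bash
mkdir -p pics; ls; python3 - <<'E'
from bench import readout, capture, job
import cv2
s=readout.get_state(); print({k:s[k] for k in ('time_s','eef_pos','eef_rot','contact_force','grip_width')})
for n in ('top','side'):
    c=capture(n); cv2.imwrite(f'pics/{n}0.png',c['pixels']); print(n,c['camera_matrix'],c['rvec'],c['tvec'])
E
```

```text
pics
{'time_s': 0.0, 'eef_pos': array([ 0.16769484, -0.60166623,  0.20850812]), 'eef_rot': array([-6.90419688e-04,  9.90774715e-01,  1.35517414e-01, -1.31936974e-04]), 'contact_force': array([0.19186973, 0.59885132, 0.89035129]), 'grip_width': 0.08539150520191234}
top [[378.13894205   0.         260.57905972]
 [  0.         378.13894205 185.76644266]
 [  0.           0.           1.        ]] [ 2.11332766 -2.14423197  0.18623003] [-0.06257899  0.546259    1.11842775]
side [[450.81385604   0.         260.11390606]
 [  0.         450.81385604 192.72345093]
 [  0.           0.           1.        ]] [ 0.70310105 -2.5351501   1.27753808] [0.42071617 0.28110939 1.23369874]
```

View pics/top0.png

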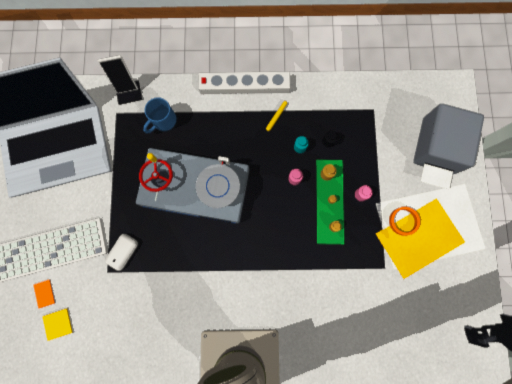

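View pics/side0.png

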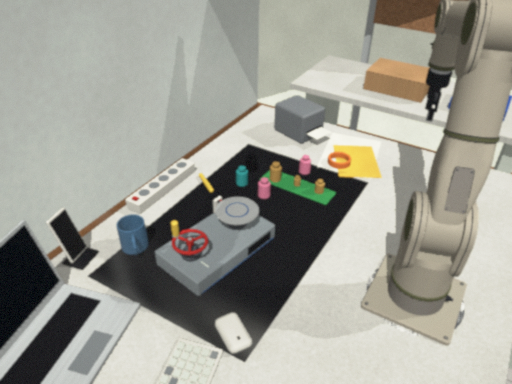

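The top view shows the scale at about (193,185), with the wheel at (156,175) and the pan at (218,186). The pad has brass weights at (329,171), (332,199) and (336,226). The lookalikes are turquoise (301,144), pink (296,176) and (364,193), and black (332,137). I'll enlarge these areas.

```bash
python3 - <<'E'
import cv2, numpy as np
t=cv2.imread('pics/top0.png'); s=cv2.imread('pics/side0.png')
def crop(im,x0,y0,x1,y1,k,n): cv2.imwrite(n,cv2.resize(im[y0:y1,x0:x1],None,fx=k,fy=k,interpolation=cv2.INTER_CUBIC))
crop(t,280,125,380,250,5,'pics/c1.png'[:-4]+'t.png')
crop(s,225,140,345,210,6,'pics/c1s.png')
crop(t,130,140,260,230,6,'pics/c2t.png')
crop(s,150,185,280,285,6,'pics/c2s.png')
E
```

```text
(no output)
```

View pics/c1t.png

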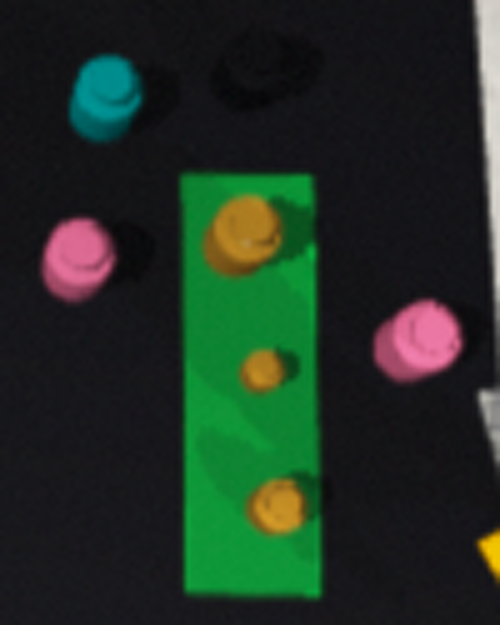

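View pics/c1s.png

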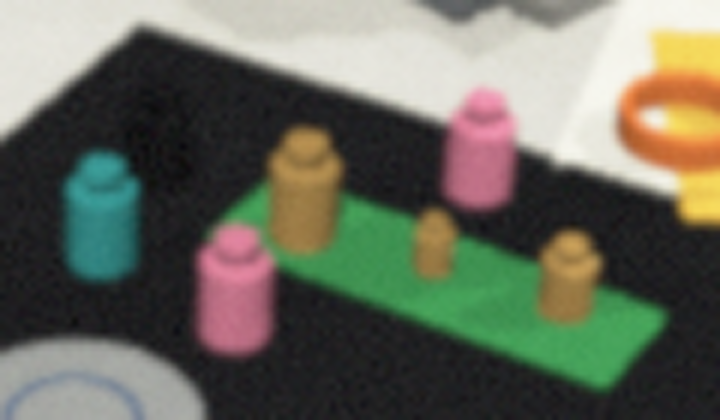

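View pics/c2t.png

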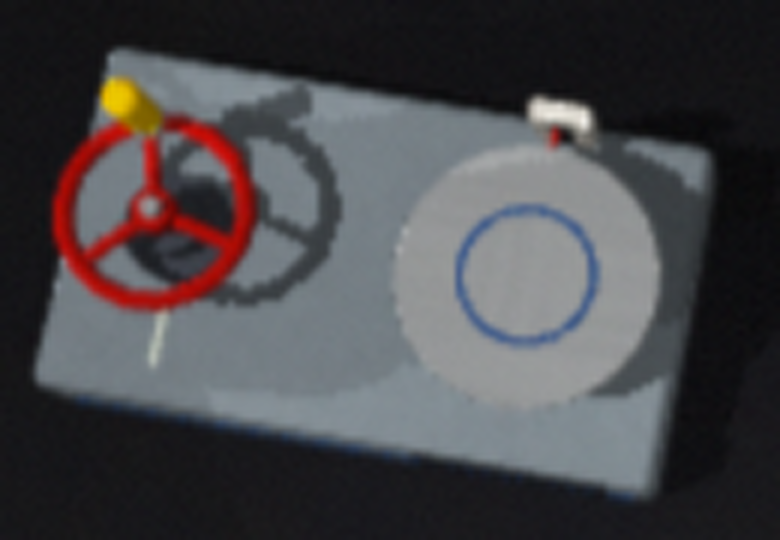

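View pics/c2s.png

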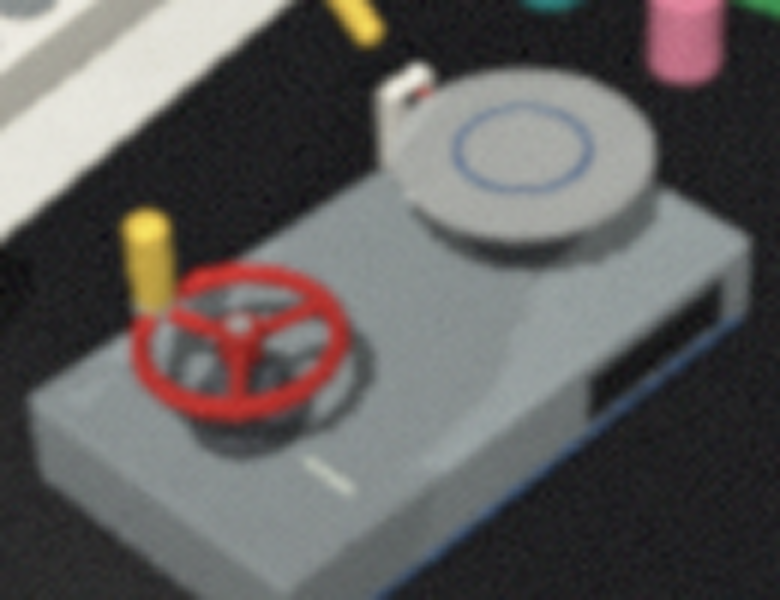

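The biggest is the brass one at top (329,171) and side (276,172). It is the tallest and widest of the three brass weights on the pad. The others there are small (332,199) and mid (336,226), and the pink, turquoise and black ones are decoys. The crops confirm this. Next I'll triangulate.

```bash
cat > h.py <<'E'
import cv2, numpy as np
from scipy.optimize import least_squares, minimize
from bench import readout, capture, job
def cams():
    return {n:capture(n) for n in ('top','side')}
def proj(c,P):
    return cv2.projectPoints(np.atleast_2d(np.asarray(P,float)),c['rvec'],c['tvec'],c['camera_matrix'],None)[0][:,0]
def tri(C,a,b):
    f=lambda p: np.r_[proj(C['top'],p)[0]-a, proj(C['side'],p)[0]-b]
    r=least_squares(f,[0.6,0,0.1]); return r.x, np.abs(r.fun).max()
def circ(c,r,n=48):
    a=np.linspace(0,2*np.pi,n,endpoint=False); return np.c_[c[0]+r*np.cos(a),c[1]+r*np.sin(a),np.full(n,c[2])]
def uc(u,v,k,x0,y0): return np.array([(u+.5)/k-.5+x0,(v+.5)/k-.5+y0])
E
python3 - <<'E'
from h import *
import pickle
C=cams(); pickle.dump(C,open('C0.pkl','wb'))
T=lambda u,v:uc(u,v,6,130,140); S=lambda u,v:uc(u,v,6,150,185)
T1=lambda u,v:uc(u,v,5,280,125); S1=lambda u,v:uc(u,v,6,225,140)
for n,a,b in [('ring',T(527,275),S(523,148)),('hub',T(150,205),S(240,322)),('handle top',T(118,94),S(148,218)),
  ('markout',T(153,365),S(353,492)),('markin',T(163,312),S(305,458)),
  ('boxFR',T(648,497),S(752,238)) ]:
    print(n,*[np.round(x,4) for x in tri(C,a,b)])
# brass silhouettes
def mask(im):
    h=cv2.cvtColor(im,cv2.COLOR_BGR2HSV); return cv2.inRange(h,(8,90,60),(28,255,255))
R={'top':(305,155,350,190),'side':(262,155,286,186)}
def hull(c,p,parts):
    m=np.zeros((384*4,512*4),np.uint8)
    for r,z0,z1 in parts:
        P=np.vstack([circ((p[0],p[1],p[2]+z0),r),circ((p[0],p[1],p[2]+z1),r)])
        q=(proj(c,P)+.5)*4-.5
        cv2.fillConvexPoly(m,cv2.convexHull(q.astype(np.float32)).round().astype(np.int32),255)
    return m
big=[(.021,0,.052),(.013,.052,.068)]
M={}
for n in C:
    x0,y0,x1,y1=R[n]; mm=np.zeros((384,512),np.uint8); mm[y0:y1,x0:x1]=mask(C[n]['pixels'])[y0:y1,x0:x1]
    M[n]=cv2.resize(cv2.GaussianBlur(mm,(0,0),.6),None,fx=4,fy=4,interpolation=cv2.INTER_LINEAR)
    print(n,(mm>0).sum())
def cost(p,parts=big):
    return sum(np.abs(cv2.GaussianBlur(hull(C[n],p,parts),(0,0),3).astype(float)-M[n]).sum()/255/16 for n in C)
best=min(((cost((x,y,.004)),x,y) for x in np.arange(.5,.75,.01) for y in np.arange(-.35,-.1,.01)))
print(best)
r=minimize(cost,[best[1],best[2],.004],method='Nelder-Mead',options=dict(initial_simplex=[[best[1],best[2],.004],[best[1]+.01,best[2],.004],[best[1],best[2]+.01,.004],[best[1],best[2],.012]]))
print(r.x,r.fun)
for n in C:
    v=cv2.resize(C[n]['pixels'],None,fx=4,fy=4,interpolation=cv2.INTER_CUBIC)
    cs,_=cv2.findContours(hull(C[n],r.x,big),0,1); cv2.drawContours(v,cs,-1,(255,0,255),1)
    x0,y0,x1,y1=[4*k for k in R[n]]; cv2.imwrite(f'pics/fit_{n}.png',cv2.resize(v[y0-40:y1+40,x0-40:x1+40],None,fx=2,fy=2))
a=cv2.imread('pics/fit_top.png');b=cv2.imread('pics/fit_side.png');h=max(len(a),len(b))
pad=lambda i:cv2.copyMakeBorder(i,0,h-len(i),0,0,0)
cv2.imwrite('pics/fit.png',np.hstack([pad(a),pad(b)]))
E
```

```text
ring [0.5376 0.0556 0.1115] 0.2538
hub [0.5728 0.2375 0.1204] 0.1121
handle top [0.6168 0.2416 0.1651] 0.1684
markout [0.5038 0.2507 0.0601] 0.3323
markin [0.5319 0.2465 0.0626] 0.8018
boxFR [0.4344 0.0009 0.0592] 0.6553
top 176
side 215
(np.float64(83.61936274509804), np.float64(0.5900000000000001), np.float64(-0.2799999999999999))
[ 0.58876922 -0.28180707  0.006904  ] 56.25122549019608
```

View pics/fit.png

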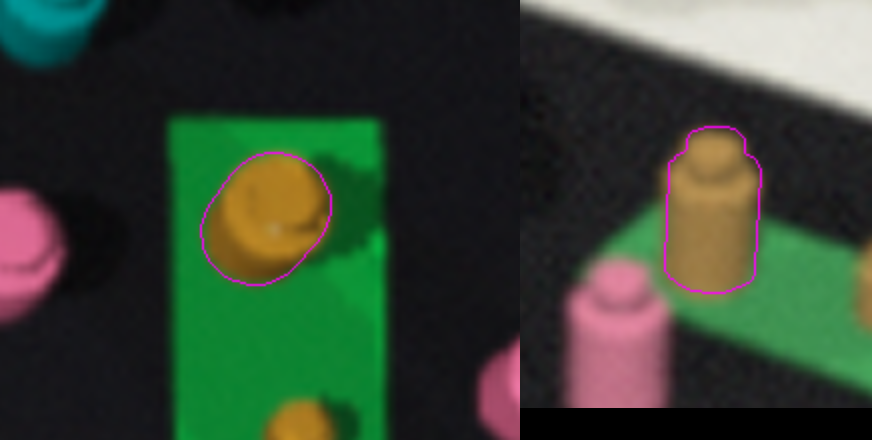

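The fit is good. weight_big stands at about (0.589, -0.282) with its base at 4–7 mm. The ring is at (0.538, 0.056) and the hub at (0.573, 0.2375), 185 mm apart as stated. The scale yaw is -0.191 rad. The handle is about 3.42 rad open. I'll square the tool to the world and move over towards the weight.

Request:
{"op": "jog_arm", "data": {
  "increments": "0.085 0 0 0 0 0 7.8; 0.085 0 0 0 0 0 7.8; 0.085 0.04 -0.03 0 0 0 0; 0.085 0.04 -0.03 0 0 0 0; 0.085 0.04 -0.03 0 0 0 0; 0.085 0.04 -0.03 0 0 0 0; 0.085 0.04 -0.03 0 0 0 0; 0.085 0.04 -0.03 0 0 0 0; 0.085 0.04 -0.03 0 0 0 0; 0.085 0.04 -0.03 0 0 0 0; 0.085 0.04 -0.03 0 0 0 0; 0.085 0.02 -0.02 0 0 0 0",
  "squeeze": 40
}}

```text
time_s: 1.7
eef_pos: [0.5499, -0.3096, 0.2089]
eef_rot: [-0.001, 1.0, 0.001, 0.0]
contact_force: [0.1, -0.8, 0.8]
grip_width: 0.0853
```

Request:
{"op": "jog_arm", "data": {
  "increments": "0.085 0.02 -0.015 0 0 0 0; 0.085 0.02 -0.014 0.02 0 0 0; 0.085 0 0 0.03 0 0 0; 0.085 0 0 0 0 0 0"
}}

```text
time_s: 2.2
eef_pos: [0.5865, -0.2827, 0.1568]
eef_rot: [-0.001, 1.0, -0.0, -0.002]
contact_force: [-1.1, 0.3, -1.1]
grip_width: 0.0849
```

```bash
cat > look.py <<'E'
from h import *
import sys
# look.py name  tx0 ty0 tx1 ty1  sx0 sy0 sx1 sy1
a=list(map(int,sys.argv[2:])); C=cams(); out=[]
for n,b in (('top',a[:4]),('side',a[4:])):
    k=min(400/(b[2]-b[0]),500/(b[3]-b[1])); i=cv2.resize(C[n]['pixels'][b[1]:b[3],b[0]:b[2]],None,fx=k,fy=k,interpolation=cv2.INTER_CUBIC); out.append(i); print(n,'k',round(k,3))
h=max(map(len,out)); cv2.imwrite('pics/'+sys.argv[1]+'.png',np.hstack([cv2.copyMakeBorder(i,0,h-len(i),0,0,0) for i in out]))
s=readout.get_state(); print(s['time_s'],s['eef_pos'],s['contact_force'],s['grip_width'],np.round(s['q'],2))
E
python3 look.py g1 270 120 390 250 215 110 345 220
```

```text
top k 3.333
side k 3.077
2.3 [ 0.58787338 -0.28376294  0.16007646] [ 0.93535485 -0.09306025  1.07253907] 0.08511087923073035 [ 0.6   0.44 -0.3   1.43  0.13  1.29 -1.28]
```

View pics/g1.png

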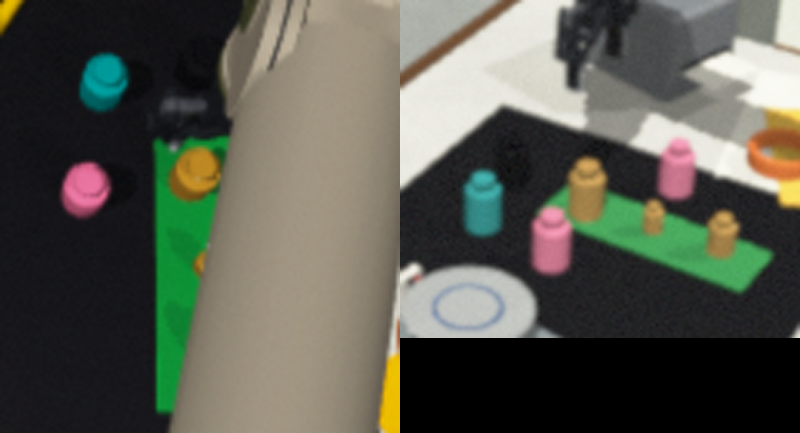

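```bash
python3 - <<'E'
from h import *
C=cams()
for P in [(0.588,-.284,.149),(0.588,-.284+.042,.155),(0.588,-.284-.042,.155),(0.588,-.284,.072)]:
    print(P,[proj(C[n],P)[0].round(1) for n in C], uc)if 0 else print(P,[proj(C[n],P)[0].round(1) for n in C])
E
python3 look.py g2 300 120 350 190 255 90 305 190
```

```text
(0.588, -0.284, 0.149) [array([335.4, 163.7]), array([277.4, 144.2])]
(0.588, -0.24199999999999997, 0.155) [array([320.9, 163.4]), array([271.6, 148. ])]
(0.588, -0.32599999999999996, 0.155) [array([350.7, 163. ]), array([283.2, 137.6])]
(0.588, -0.284, 0.072) [array([330.5, 169.6]), array([276.5, 162.7])]
top k 7.143
side k 5.0
2.5 [ 0.58835588 -0.28383121  0.16075096] [ 0.2868817  -0.76822226 -0.83179798] 0.08508012647923488 [ 0.6   0.44 -0.3   1.43  0.13  1.29 -1.28]
```

View pics/g2.png

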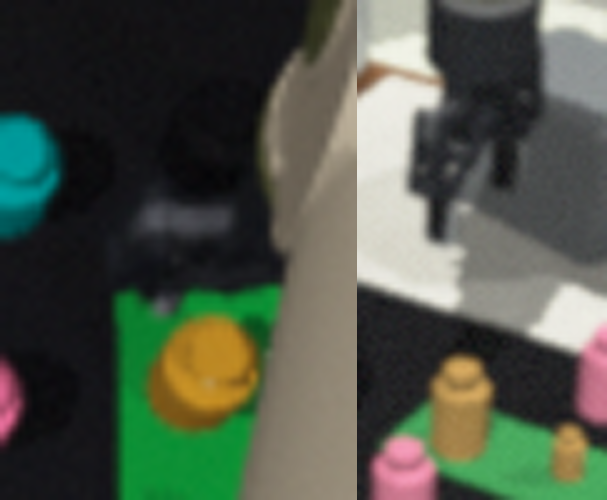

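```bash
python3 - <<'E'
from h import *
C=cams()
print(tri(C,np.array([323.1,162]),np.array([271,137.6])))
print(tri(C,np.array([323.1,158]),np.array([271,137.6])))
import numpy as np
for dx in (0,.02,.04): print(dx,[proj(C[n],(0.588+dx,-.284+.045,.162))[0].round(1) for n in C])
E
```

```text
(array([ 0.58525157, -0.24005519,  0.19615984]), np.float64(1.5025925934178872))
(array([ 0.59316763, -0.24227054,  0.19418546]), np.float64(0.24960565032142767))
0 [array([320.3, 162.8]), array([271.3, 146.6])]
0.02 [array([320. , 155.9]), array([266.2, 145. ])]
0.04 [array([319.7, 149. ]), array([261.1, 143.4])]
```

The fingertips look higher in the side view than computed, possibly because pale pads blend into the background. I'll go down part way and check against the dark mat.

Request:
{"op": "jog_arm", "data": {
  "increments": "0.085 0.001 -0.002 0.03 0 0 0; 0.085 0 0 0.03 0 0 0; 0.085 0 0 0.01 0 0 0; 0.085 0 0 0 0 0 0"
}}

```text
time_s: 3.1
eef_pos: [0.5889, -0.2813, 0.0895]
eef_rot: [-0.0, 1.0, -0.0, -0.0]
contact_force: [-0.0, 0.7, 0.8]
grip_width: 0.0846
```

```bash
python3 look.py g3 300 120 350 190 250 110 310 190
```

```text
top k 7.143
side k 6.25
3.2 [ 0.58973332 -0.28163246  0.09080175] [ 0.42140003 -0.01073493  0.07743993] 0.08525154931582696 [ 0.6   0.49 -0.3   1.51  0.15  1.16 -1.3 ]
```

View pics/g3.png

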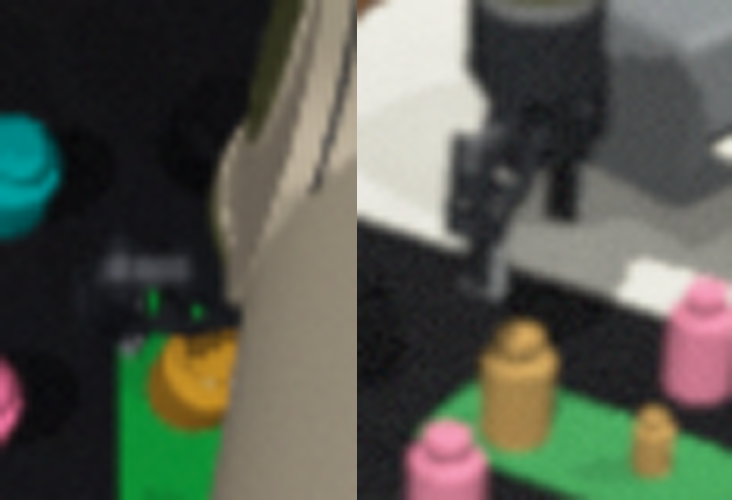

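Request:
{"op": "jog_arm", "data": {
  "increments": "0.085 0 0 0.02 0 0 0; 0.085 0 0 0.015 0 0 0; 0.085 0 0 0 0 0 0"
}}

```text
time_s: 3.58
eef_pos: [0.5878, -0.2808, 0.0523]
eef_rot: [-0.001, 1.0, -0.0, -0.001]
contact_force: [-0.2, 0.2, -0.1]
grip_width: 0.0853
```

```bash
python3 look.py g4 300 130 350 190 255 120 305 190; python3 - <<'E'
from h import *
C=cams()
for z in (.056,.066,.076): print(z,[proj(C[n],(.5897,-.2813+.043,z))[0].round(1) for n in C])
E
```

```text
top k 8.0
side k 7.143
3.675 [ 0.58895846 -0.2812439   0.05423107] [-0.69228667  0.73821578  0.14123225] 0.08477466264085019 [ 0.59  0.53 -0.29  1.54  0.16  1.1  -1.31]
0.056 [array([314.8, 170.4]), array([269.7, 172.3])]
0.066 [array([315.2, 169.7]), array([269.8, 170. ])]
0.076 [array([315.7, 168.9]), array([269.9, 167.6])]
```

View pics/g4.png

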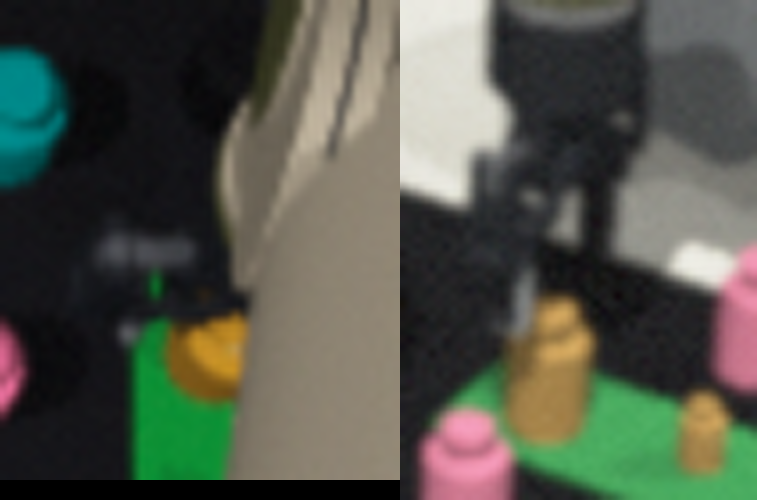

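Request:
{"op": "jog_arm", "data": {
  "increments": "0.085 0 0 0.01 0 0 0; 0.085 0 0 0.008 0 0 0; 0.085 0 0 0 0 0 0"
}}

```text
time_s: 4.15
eef_pos: [0.5883, -0.281, 0.0352]
eef_rot: [-0.0, 1.0, -0.0, -0.001]
contact_force: [1.0, 0.2, 0.6]
grip_width: 0.0852
```

```bash
python3 look.py g5 300 130 350 190 255 120 305 190
```

```text
top k 8.0
side k 7.143
4.25 [ 0.58894038 -0.28122345  0.03621251] [-0.12146495 -0.3155478   0.21985892] 0.08481061383959768 [ 0.59  0.55 -0.29  1.55  0.17  1.07 -1.31]
```

View pics/g5.png

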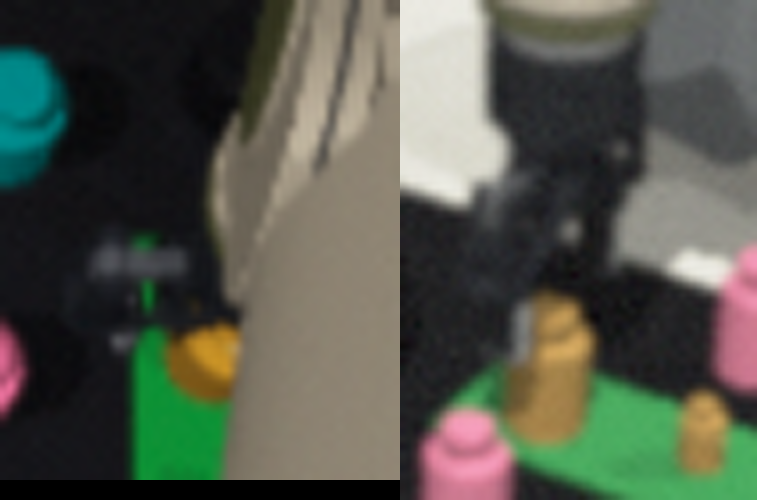

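Request:
{"op": "jog_arm", "data": {
  "increments": "0.02 0 0 0 0 0 0; 0.02 0 0 0 0 0 0; 0.02 0 0 0 0 0 0; 0.02 0 0 0 0 0 0; 0.02 0 0 0 0 0 0; 0.02 0 0 0 0 0 0",
  "squeeze": 40
}}

```text
time_s: 5.0
eef_pos: [0.5891, -0.2815, 0.0366]
eef_rot: [0.0, 1.0, -0.0, 0.0]
contact_force: [-0.5, -1.5, 3.2]
grip_width: 0.0238
```

```bash
python3 look.py g6 300 130 350 190 255 120 305 190
```

```text
top k 8.0
side k 7.143
5.1 [ 0.58913743 -0.28151736  0.03660712] [ 0.64147835 -0.99918328  3.56321689] 0.02329917044021548 [ 0.59  0.55 -0.29  1.55  0.17  1.07 -1.31]
```

View pics/g6.png

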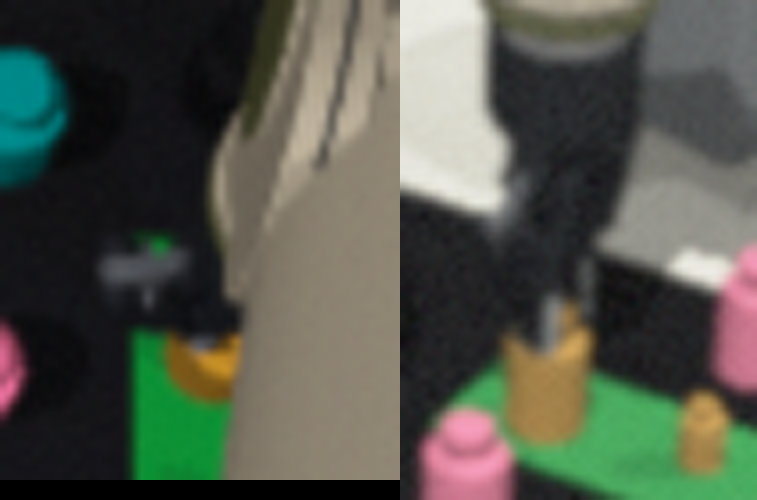

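The opening of 24 mm shows the fingers hold the 26 mm button with their tips on the shoulder, at about z=0.056. The tips therefore stand some 25–30 mm higher than the TCP reading implies. The grip is usable, so I'll test-lift.

Request:
{"op": "jog_arm", "data": {
  "increments": "0.01 0 0 -0.004 0 0 0; 0.01 0 0 -0.01 0 0 0; 0.01 0 0 -0.015 0 0 0; 0.01 0 0 -0.01 0 0 0; 0.01 0 0 0 0 0 0; 0.01 0 0 0 0 0 0",
  "squeeze": 60
}}

```text
time_s: 5.85
eef_pos: [0.5887, -0.2812, 0.075]
eef_rot: [-0.0, 1.0, -0.0, -0.0]
contact_force: [-0.1, 0.0, -5.4]
grip_width: 0.0224
```

```bash
python3 look.py g7 300 130 350 190 255 110 305 190
```

```text
top k 8.0
side k 6.25
5.95 [ 0.58859473 -0.28112207  0.07473544] [ 0.2762683  -0.43286579 -4.91683397] 0.022640080860833984 [ 0.59  0.51 -0.29  1.52  0.16  1.14 -1.3 ]
```

View pics/g7.png

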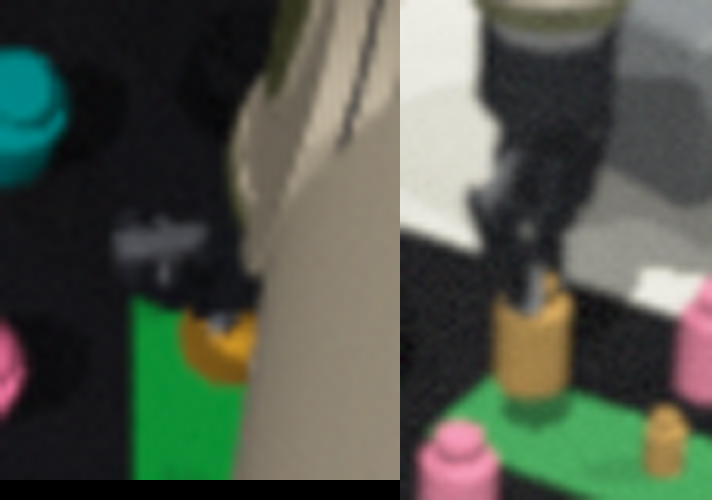

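The weight is held (-5 N) and hanging upright. I'll lift it and carry it over the pan.

Request:
{"op": "jog_arm", "data": {
  "increments": "0.01 0 0 -0.03 0 0 0; 0.01 0 0 -0.04 0 0 0; 0.01 0 0 -0.04 0 0 0; 0.01 0 -0.01 -0.01 0 0 0; 0.01 -0.005 -0.03 0 0 0 0; 0.01 -0.008 -0.05 0 0 0 0; 0.01 -0.008 -0.05 0 0 0 0; 0.01 -0.008 -0.05 0 0 0 0; 0.01 -0.008 -0.05 0 0 0 0; 0.01 -0.008 -0.05 0 0 0 0; 0.01 -0.005 -0.03 0 0 0 0; 0.01 -0.001 -0.015 0 0 0 0"
}}

```text
time_s: 7.45
eef_pos: [0.5368, 0.0561, 0.1939]
eef_rot: [-0.0, 1.0, 0.001, -0.001]
contact_force: [-0.3, -0.7, -4.7]
grip_width: 0.0226
```

Request:
{"op": "jog_arm", "data": {
  "increments": "0.01 0 0 0 0 0 0; 0.01 0 0 0 0 0 0; 0.01 0 0 0 0 0 0"
}}

```text
time_s: 7.82
eef_pos: [0.5383, 0.0522, 0.195]
eef_rot: [0.0, 1.0, -0.001, -0.0]
contact_force: [0.3, -0.4, -5.4]
grip_width: 0.0228
```

```bash
python3 look.py p1 180 140 270 230 185 110 275 230
```

```text
top k 4.444
side k 4.167
7.925 [0.53828703 0.05281929 0.19521451] [-0.18571772  0.12351843 -4.58801604] 0.022813897945237516 [ 0.27  0.19 -0.5   1.68  0.1   1.29 -1.83]
```

View pics/p1.png

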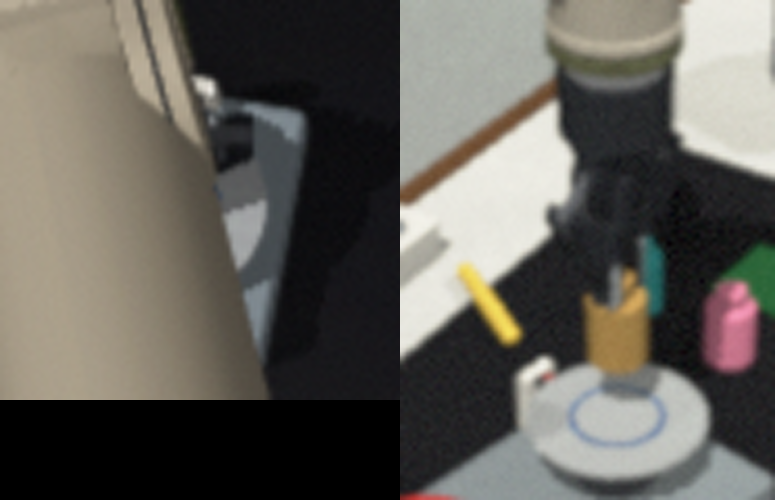

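The arm hides the pan in the top view. In the side view the weight hangs above and behind the ring, whose centre is at about px (237,210). I'll lower it to just above the pan and compare there.

Request:
{"op": "jog_arm", "data": {
  "increments": "0.01 -0.001 -0.003 0.015 0 0 0; 0.01 0 0 0.012 0 0 0; 0.01 0 0 0.008 0 0 0; 0.01 0 0 0 0 0 0; 0.01 0 0 0 0 0 0"
}}

```text
time_s: 8.55
eef_pos: [0.5373, 0.0568, 0.1606]
eef_rot: [0.0, 1.0, -0.0, 0.0]
contact_force: [-0.0, -0.2, -4.7]
grip_width: 0.0229
```

```bash
cat > ov.py <<'E'
from h import *
import sys
# overlay in side view: weight model at x,y,z and ring at rx,ry,rz
x,y,z,rx,ry,rz=map(float,sys.argv[2:8])
c=capture('side'); k=8; b=(195,150,275,225)
v=cv2.resize(c['pixels'][b[1]:b[3],b[0]:b[2]],None,fx=k,fy=k,interpolation=cv2.INTER_CUBIC)
def pl(P,col):
    q=(proj(c,P)-[b[0],b[1]]+.5)*k-.5; cv2.polylines(v,[q.round().astype(np.int32)],True,col,1)
for r,zz in ((.021,0),(.021,.052),(.013,.052),(.013,.068)): pl(circ((x,y,z+zz),r),(255,0,255))
for r in (.031,.065): pl(circ((rx,ry,rz),r),(0,255,0))
cv2.imwrite('pics/'+sys.argv[1]+'.png',v); s=readout.get_state(); print(s['time_s'],s['eef_pos'],s['contact_force'],s['grip_width'])
E
python3 ov.py o1 .5376 .0556 .127 .5376 .0556 .1115
```

```text
8.6 [0.53744571 0.05682406 0.16074736] [ 0.33672736  0.36971512 -4.69134469] 0.022810766318092777
```

View pics/o1.png

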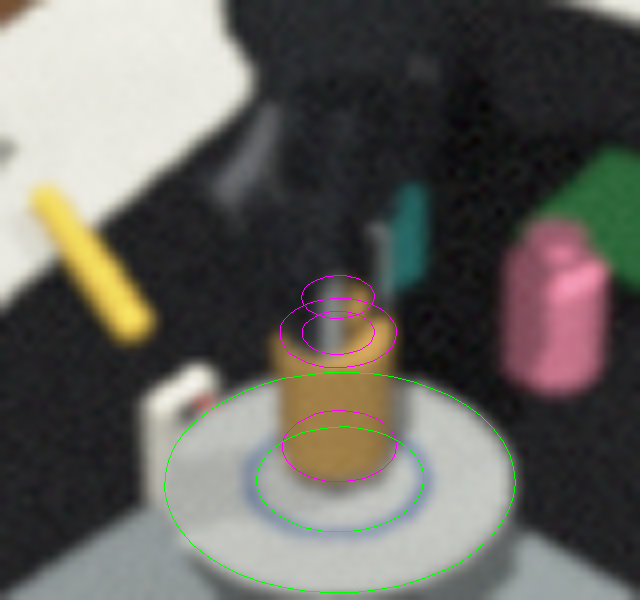

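Request:
{"op": "jog_arm", "data": {
  "increments": "0.01 0 0 0.003 0 0 0; 0.01 0 0 0.003 0 0 0; 0.01 0 0 0.003 0 0 0; 0.01 0 0 0.003 0 0 0; 0.01 0 0 0 0 0 0; 0.01 0 0 0 0 0 0"
}}

```text
time_s: 9.35
eef_pos: [0.5372, 0.0568, 0.1484]
eef_rot: [0.0, 1.0, -0.0, 0.0]
contact_force: [-0.4, -0.5, -4.2]
grip_width: 0.0227
```

```bash
python3 ov.py o2 .5376 .0556 .1115 .5376 .0556 .1115
```

```text
9.4 [0.53718873 0.05676334 0.14837553] [-1.00922397 -0.88808994 -4.35087184] 0.023076006830566178
```

View pics/o2.png

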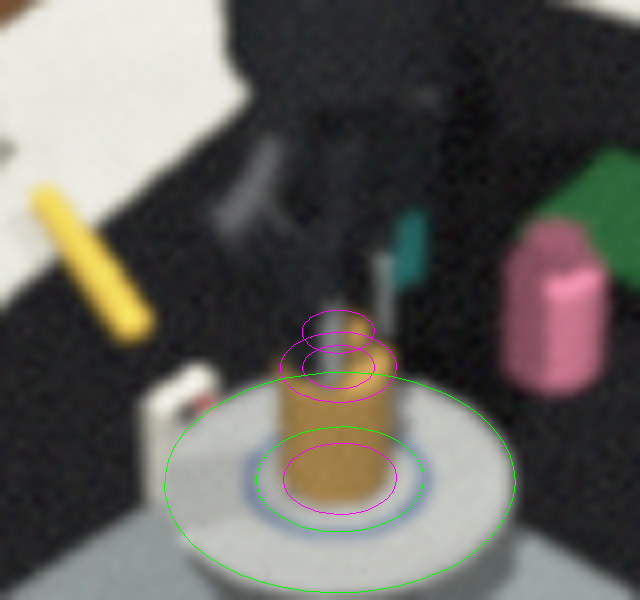

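Request:
{"op": "jog_arm", "data": {
  "increments": "0.01 0 0 0.002 0 0 0; 0.01 0 0 0.002 0 0 0; 0.01 0 0 0 0 0 0; 0.01 0 0 0 0 0 0"
}}

```text
time_s: 9.9
eef_pos: [0.5372, 0.0567, 0.1444]
eef_rot: [0.0, 1.0, -0.0, 0.0]
contact_force: [-0.3, -0.0, -4.1]
grip_width: 0.0229
```

```bash
python3 ov.py o3 .5376 .0556 .1115 .5376 .0556 .1115
```

```text
9.95 [0.53717388 0.05670833 0.14437515] [ 0.60837207  0.4558281  -4.92528744] 0.02246276239862368
```

View pics/o3.png

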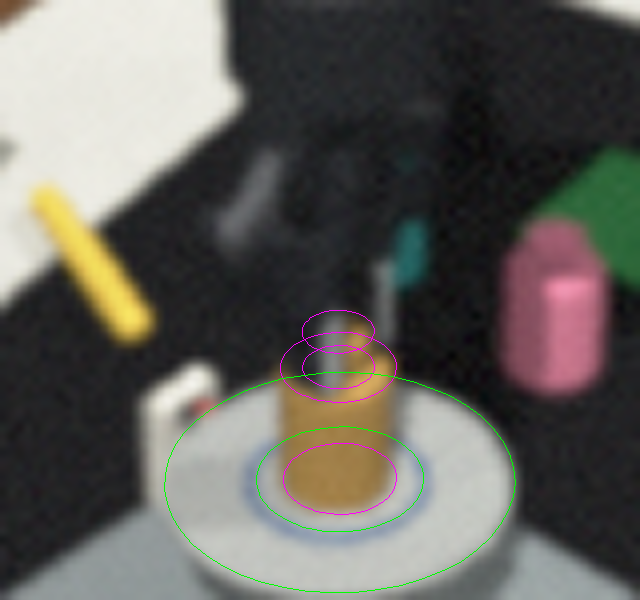

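```bash
python3 - <<'E'
from h import *
c=capture('side'); b=(220,185,255,222); k=16
v=cv2.resize(c['pixels'][b[1]:b[3],b[0]:b[2]],None,fx=k,fy=k,interpolation=cv2.INTER_CUBIC)
cv2.imwrite('pics/o4.png',v)
E
```

```text
(no output)
```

View pics/o4.png

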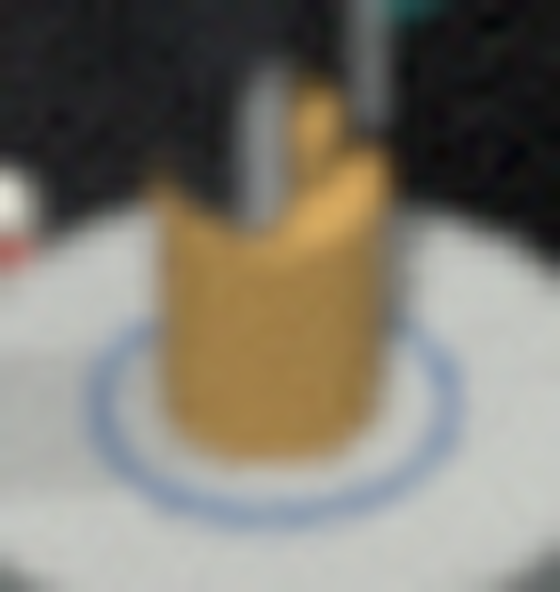

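Request:
{"op": "jog_arm", "data": {
  "increments": "0.01 0 0 0.002 0 0 0; 0.01 0 0 0.002 0 0 0; 0.01 0 0 0.002 0 0 0; 0.01 0 0 0 0 0 0; 0.01 0 0 0 0 0 0"
}}

```text
time_s: 10.62
eef_pos: [0.5372, 0.0567, 0.1384]
eef_rot: [0.0, 1.0, -0.0, 0.0]
contact_force: [0.5, -1.0, -2.0]
grip_width: 0.0226
```

```bash
cat > z.py <<'E'
from h import *
import sys
c=capture('side'); b=(220,185,255,222); k=16
v=cv2.resize(c['pixels'][b[1]:b[3],b[0]:b[2]],None,fx=k,fy=k,interpolation=cv2.INTER_CUBIC)
cv2.imwrite('pics/%s.png'%sys.argv[1],v); s=readout.get_state(); print(s['time_s'],s['eef_pos'],s['contact_force'])
E
python3 z.py o5
```

```text
10.675 [0.53719213 0.05671123 0.13839995] [-0.20604737  0.06326724 -1.76274809]
```

View pics/o5.png

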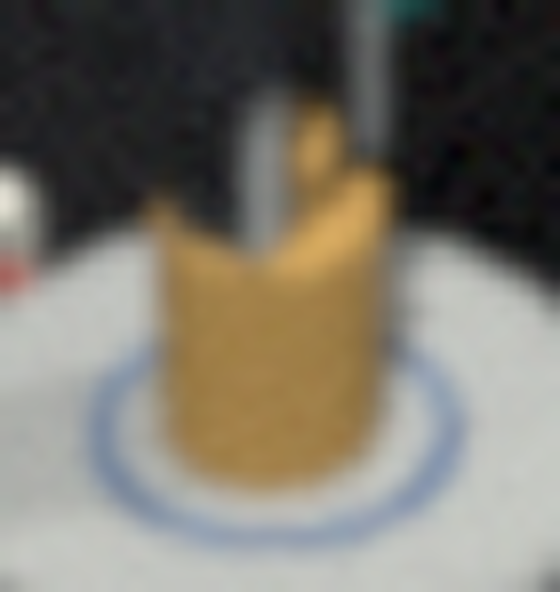

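The pan is now taking 3 N. The base centre is within about 3 mm of the ring centre (base bottom at crop (272,488), ring bottom at (277,537)). I'll lower it to full load and then let go.

Request:
{"op": "jog_arm", "data": {
  "increments": "0.01 0 0 0.002 0 0 0; 0.01 0 0 0.002 0 0 0; 0.01 0 0 0 0 0 0; 0.01 0 0 0 0 0 0"
}}

```text
time_s: 11.18
eef_pos: [0.5372, 0.0567, 0.1344]
eef_rot: [0.0, 1.0, -0.0, 0.0]
contact_force: [-0.3, -1.1, -0.4]
grip_width: 0.0226
```

Request:
{"op": "jog_arm", "data": {
  "increments": "0.028 0 0 0 0 0 0; 0.034 0 0 0 0 0 0; 0.045 0 0 0 0 0 0; 0.06 0 0 0 0 0 0; 0.06 0 0 0 0 0 0; 0.06 0 0 0 0 0 0"
}}

```text
time_s: 11.92
eef_pos: [0.5371, 0.0568, 0.1343]
eef_rot: [0.0, 1.0, -0.0, 0.0]
contact_force: [-1.0, -0.4, -0.8]
grip_width: 0.0601
```

```bash
python3 z.py o6
```

```text
11.975 [0.53712621 0.05671836 0.13431458] [ 0.50821951  0.51923096 -0.72912391]
```

View pics/o6.png

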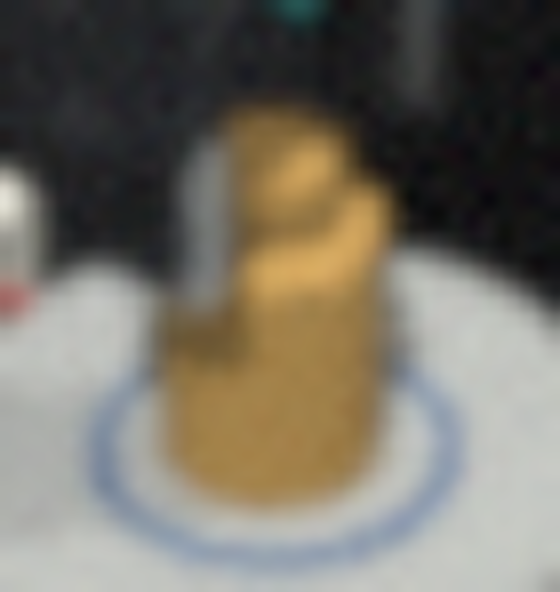

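The weight is standing free inside the ring (base bottom (270,508), ring bottom (275,555)). I'll retreat straight up and move over to the handle.

Request:
{"op": "jog_arm", "data": {
  "increments": "0.06 0 0 -0.02 0 0 0; 0.065 0 0 -0.03 0 0 0; 0.075 0 0 -0.04 0 0 0; 0.08 0.005 -0.01 -0.01 0 0 0; 0.08 0.01 -0.025 0 0 0 0; 0.08 0.02 -0.045 0 0 0 0; 0.08 0.02 -0.045 0 0 0 0; 0.08 0.016 -0.04 0 0 0 0; 0.08 0.009 -0.02 0 0 0 0; 0.08 0 0 0 0 0 0; 0.08 0 0 0 0 0 0"
}}

```text
time_s: 13.35
eef_pos: [0.6171, 0.241, 0.2337]
eef_rot: [0.0, 1.0, -0.0, -0.0]
contact_force: [-0.2, -1.1, 0.4]
grip_width: 0.0801
```

```bash
python3 look.py v1 130 140 260 230 150 100 280 260; python3 z.py o7
```

```text
top k 3.077
side k 3.077
13.45 [0.61731135 0.24048619 0.23425716] [-0.78386308  0.14918701  0.09935526] 0.08004618613659054 [-0.05  0.46 -0.57  1.29  0.24  1.46 -2.17]
13.5 [0.61731255 0.24056516 0.2344223 ] [-0.35425418  0.08829707  0.18040671]
```

View pics/v1.png

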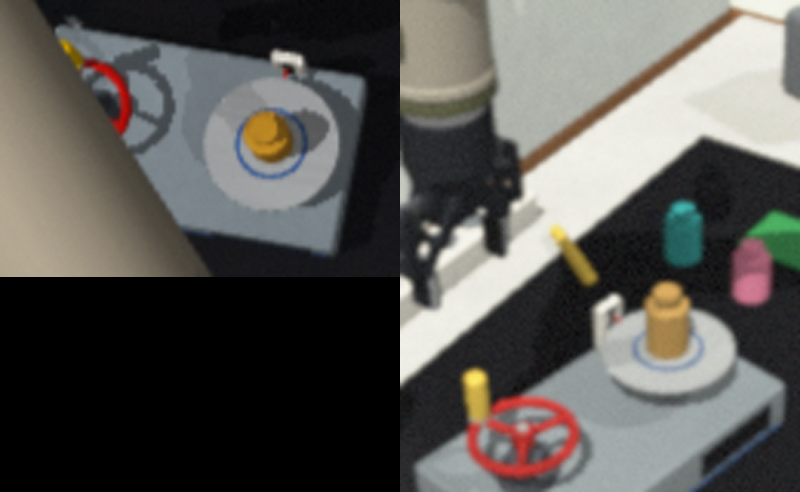

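View pics/o7.png

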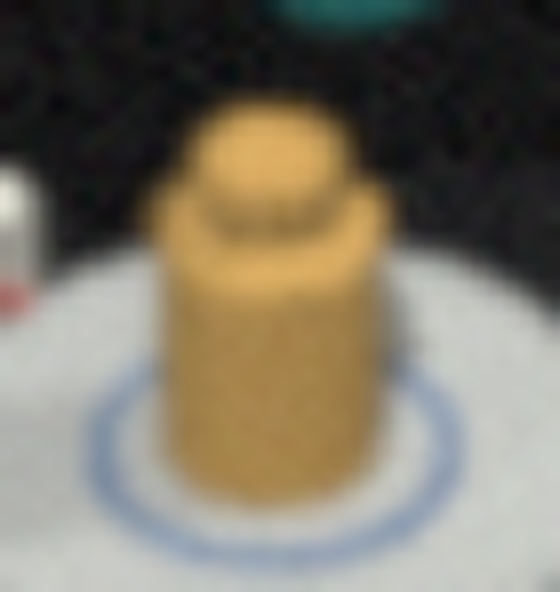

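```bash
cat > wfit.py <<'E'
from h import *
def hull(c,p,parts):
    m=np.zeros((384*4,512*4),np.uint8)
    for r,z0,z1 in parts:
        P=np.vstack([circ((p[0],p[1],p[2]+z0),r),circ((p[0],p[1],p[2]+z1),r)])
        q=(proj(c,P)+.5)*4-.5
        cv2.fillConvexPoly(m,cv2.convexHull(q.astype(np.float32)).round().astype(np.int32),255)
    return m
big=[(.021,0,.052),(.013,.052,.068)]
C=cams(); R={'top':(195,160,240,205),'side':(220,180,255,222)}; M={}
for n in C:
    x0,y0,x1,y1=R[n]; h=cv2.cvtColor(C[n]['pixels'],cv2.COLOR_BGR2HSV)
    mm=np.zeros((384,512),np.uint8); mm[y0:y1,x0:x1]=cv2.inRange(h,(8,90,60),(28,255,255))[y0:y1,x0:x1]
    M[n]=cv2.resize(cv2.GaussianBlur(mm,(0,0),.6),None,fx=4,fy=4)
    bl=np.zeros((384,512),np.uint8); bl[y0:y1,x0:x1]=cv2.inRange(h,(100,60,60),(125,255,255))[y0:y1,x0:x1]
    R[n]=np.argwhere(bl)[:,::-1].astype(float); print(n,(mm>0).sum(),len(R[n]))
cost=lambda p:sum(np.abs(cv2.GaussianBlur(hull(C[n],p,big),(0,0),3).astype(float)-M[n]).sum()/255/16 for n in C)
s=np.array([.5376,.0556,.104]); r=minimize(cost,s,method='Nelder-Mead',options=dict(initial_simplex=[s,s+[.008,0,0],s+[0,.008,0],s+[0,0,.008]]))
print('weight',r.x.round(4),r.fun)
def f(p):
    o=[]
    for n in C:
        P=proj(C[n],circ(p[:3],.032,180)); d=np.linalg.norm(R[n][:,None]-P[None],axis=2).min(1); o.append(np.minimum(d,3))
    return np.concatenate(o)
q=least_squares(f,[.5376,.0556,.104],diff_step=1e-2); print('ring',q.x.round(4),np.mean(q.fun)); print('offset mm',((r.x-q.x)*1e3).round(1))
E
python3 wfit.py
```

```text
top 209 96
side 303 0
weight [0.5383 0.0552 0.1037] 57.72377450980392
ring [0.5355 0.0556 0.1036] 0.497131533891914
offset mm [ 2.8 -0.4  0.1]
```

The weight sits about 3 mm from the ring centre and upright. Before going down I'll check the true fingertip height against the handle.

```bash
python3 - <<'E'
from h import *
C=cams()
for z in (.235,.25,.265,.28): print(z,[proj(C['side'],(.6173,.2405+d,z))[0].round(1) for d in (.042,-.042)])
print('handle top',proj(C['side'],(.6176,.2417,.166)).round(1), 'axis under tcp',proj(C['side'],(.6173,.2405,.166)).round(1))
E
```

```text
0.235 [array([161.4, 208.8]), array([182.2, 191.9])]
0.25 [array([160.7, 204.1]), array([181.7, 187.3])]
0.265 [array([160. , 199.4]), array([181.2, 182.7])]
0.28 [array([159.3, 194.6]), array([180.7, 178. ])]
handle top [[174.1 220.6]] axis under tcp [[174.5 220.4]]
```

Open tips stand about 33 mm above the TCP reading, which matches the button grip. I'll descend so the closed tips are at about z=0.13.

Request:
{"op": "jog_arm", "data": {
  "increments": "0.08 0 -0.001 0.03 0 0 0; 0.08 0 0 0.03 0 0 0; 0.07 0 0 0.025 0 0 0; 0.06 0 0 0.02 0 0 0; 0.05 0 0 0.01 0 0 0; 0.05 0 0 0.005 0 0 0; 0.05 0 0 0 0 0 0; 0.05 0 0 0 0 0 0"
}}

```text
time_s: 14.7
eef_pos: [0.6176, 0.2429, 0.1152]
eef_rot: [-0.0, 1.0, -0.0, 0.001]
contact_force: [-0.1, 0.1, 0.3]
grip_width: 0.0501
```

```bash
python3 look.py v2 120 130 200 220 145 180 215 270
```

```text
top k 5.0
side k 5.556
14.8 [0.61750396 0.24289322 0.11494532] [ 0.18849853  0.22341766 -0.30210667] 0.05005079674659104 [-0.05  0.54 -0.55  1.44  0.29  1.24 -2.2 ]
```

View pics/v2.png

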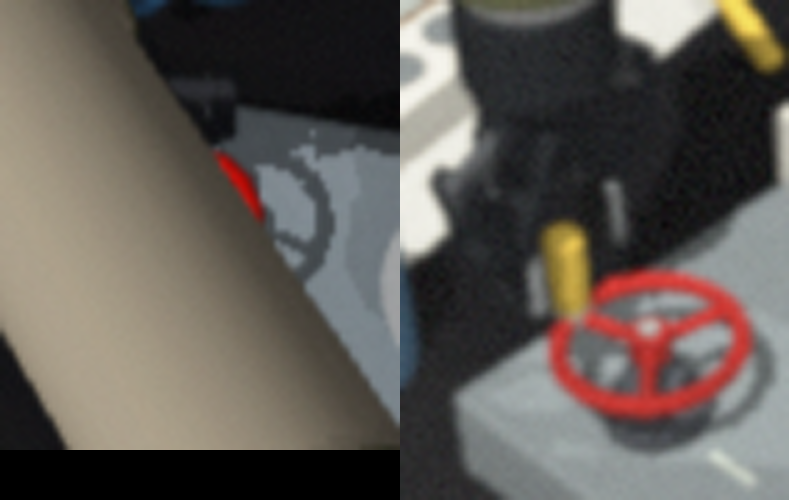

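The handle at crop (570,270) lies between the pads at (537,285) and (617,215). I'll nudge +2 mm in x, drop 4 mm and close.

Request:
{"op": "jog_arm", "data": {
  "increments": "0.05 0.002 0 0.004 0 0 0; 0.03 0 0 0 0 0 0; 0.01 0 0 0 0 0 0; 0.005 0 0 0 0 0 0; 0.005 0 0 0 0 0 0; 0.005 0 0 0 0 0 0; 0.005 0 0 0 0 0 0",
  "squeeze": 40
}}

```text
time_s: 15.68
eef_pos: [0.6192, 0.2427, 0.1103]
eef_rot: [0.0, 1.0, -0.0, -0.0]
contact_force: [0.6, -0.3, -0.1]
grip_width: 0.0178
```

```bash
python3 look.py v3 120 130 200 220 145 180 215 270
```

```text
top k 5.0
side k 5.556
15.775 [0.61917243 0.24266491 0.11028441] [-0.60464044 -0.43091723  0.3325443 ] 0.01791810845987997 [-0.05  0.54 -0.55  1.44  0.29  1.24 -2.2 ]
```

View pics/v3.png

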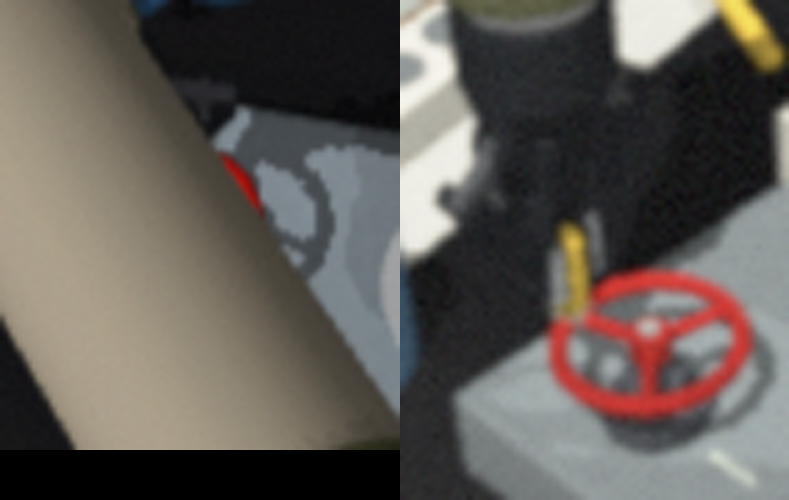

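The grip closed at 17.8 mm on the handle with no side load. Next I'll work out the clockwise circle increments.

```bash
cat > arc.py <<'E'
import numpy as np,sys
# arc.py x y(commanded now) th0deg step_deg list... centre cx cy ; prints tool increments in mm
cx,cy,x,y,th=map(float,sys.argv[1:6]); R=45.
for st in map(float,sys.argv[6].split(',')):
    th+=st; nx,ny=cx+R*np.cos(np.radians(th)),cy+R*np.sin(np.radians(th))
    dx,dy=round(nx-x,1),round(-(ny-y),1); x+=dx;y-=dy
    print(f"{dx/1e3:.4f} {dy/1e3:.4f}",end='; ')
print('\nend',round(x,1),round(y,1),round(th,1))
E
python3 arc.py 574.4 238.5 619.2 242.7 5.3 -5,-8,-10,-12,-12,-12
```

```text
0.0002 0.0040; -0.0004 0.0062; -0.0017 0.0077; -0.0038 0.0086; -0.0055 0.0076; -0.0070 0.0064; 
end 601.0 202.2 -53.7
```

Request:
{"op": "jog_arm", "data": {
  "increments": "0.005 0.0002 0.0040 0 0 0 0; 0.005 -0.0004 0.0062 0 0 0 0; 0.005 -0.0017 0.0077 0 0 0 0; 0.005 -0.0038 0.0086 0 0 0 0; 0.005 -0.0055 0.0076 0 0 0 0; 0.005 -0.0070 0.0064 0 0 0 0; 0.005 0 0 0 0 0 0; 0.005 0 0 0 0 0 0"
}}

```text
time_s: 16.77
eef_pos: [0.6008, 0.2016, 0.1103]
eef_rot: [0.001, 1.0, -0.0, -0.0]
contact_force: [-0.4, -2.0, 1.3]
grip_width: 0.0176
```

```bash
python3 look.py v4 120 130 200 220 145 180 215 270
```

```text
top k 5.0
side k 5.556
16.875 [0.60109383 0.20180295 0.11028669] [-0.87462143 -0.91139615  1.89282392] 0.01786510628566883 [ 0.02  0.48 -0.55  1.53  0.26  1.21 -2.15]
```

View pics/v4.png

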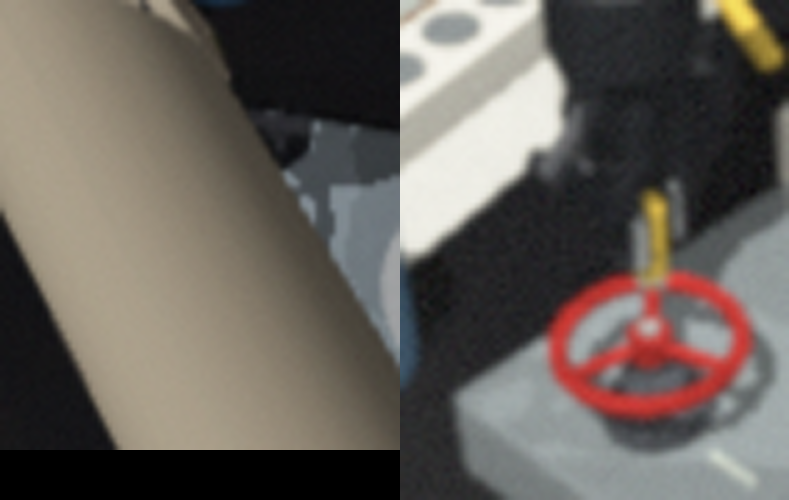

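The wheel is following. I'll continue clockwise to about 11° short of the expected stop.

```bash
python3 arc.py 574.4 238.5 601.0 202.2 -53.7 -8,-14,-14,-14,-14,-14,-14,-14,-12,-8
```

```text
-0.0053 0.0033; -0.0102 0.0040; -0.0109 0.0014; -0.0109 -0.0013; -0.0102 -0.0039; -0.0090 -0.0062; -0.0073 -0.0082; -0.0050 -0.0098; -0.0023 -0.0091; -0.0005 -0.0063; 
end 529.4 238.3 -179.7
```

Request:
{"op": "jog_arm", "data": {
  "increments": "0.005 -0.0053 0.0033 0 0 0 0; 0.005 -0.0102 0.0040 0 0 0 0; 0.005 -0.0109 0.0014 0 0 0 0; 0.005 -0.0109 -0.0013 0 0 0 0; 0.005 -0.0102 -0.0039 0 0 0 0; 0.005 -0.0090 -0.0062 0 0 0 0; 0.005 -0.0073 -0.0082 0 0 0 0; 0.005 -0.0050 -0.0098 0 0 0 0; 0.005 -0.0023 -0.0091 0 0 0 0; 0.005 -0.0005 -0.0063 0 0 0 0; 0.005 0 0 0 0 0 0; 0.005 0 0 0 0 0 0"
}}

```text
time_s: 18.38
eef_pos: [0.5293, 0.239, 0.1103]
eef_rot: [-0.0, 1.0, -0.0, -0.0]
contact_force: [2.4, 1.4, -2.1]
grip_width: 0.0178
```

```bash
python3 look.py v5 120 130 200 220 145 180 215 270;  python3 arc.py 574.4 238.5 529.4 238.3 -179.7 -4,-4,-4,-4
```

```text
top k 5.0
side k 5.556
18.475 [0.52937004 0.23862861 0.11028834] [ 2.48635388  1.26247667 -1.4862471 ] 0.01770051687805008 [-0.01  0.37 -0.6   1.68  0.23  1.16 -2.24]
0.0001 -0.0031; 0.0003 -0.0031; 0.0005 -0.0031; 0.0008 -0.0031; 
end 531.1 250.7 -195.7
```

View pics/v5.png

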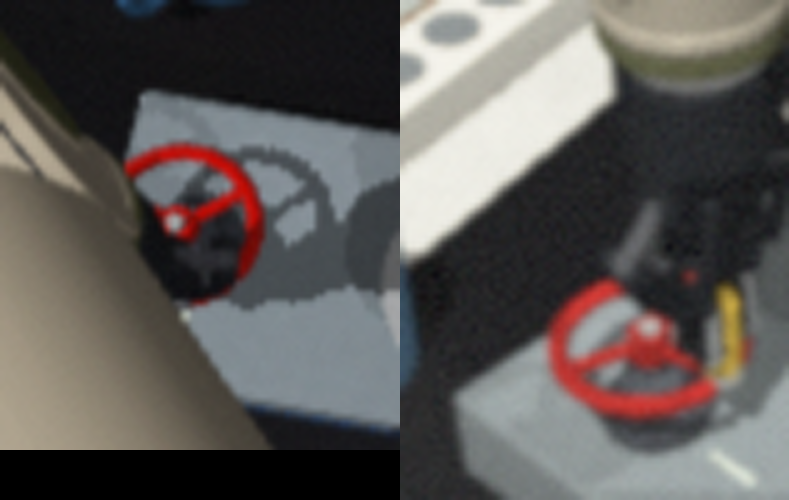

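Request:
{"op": "jog_arm", "data": {
  "increments": "0.005 0.0001 -0.0031 0 0 0 0; 0.005 0.0003 -0.0031 0 0 0 0; 0.005 0 0 0 0 0 0"
}}

```text
time_s: 18.85
eef_pos: [0.5299, 0.2447, 0.1103]
eef_rot: [0.0, 1.0, -0.0, 0.0]
contact_force: [1.0, -1.0, -0.8]
grip_width: 0.0177
```

Request:
{"op": "jog_arm", "data": {
  "increments": "0.005 0.0003 -0.0016 0 0 0 0; 0.005 0 0 0 0 0 0; 0.005 0 0 0 0 0 0"
}}

```text
time_s: 19.23
eef_pos: [0.5301, 0.2462, 0.1103]
eef_rot: [-0.0, 1.0, -0.0, 0.0]
contact_force: [0.6, -1.2, -0.7]
grip_width: 0.0175
```

Request:
{"op": "jog_arm", "data": {
  "increments": "0.005 0.0003 -0.0016 0 0 0 0; 0.005 0 0 0 0 0 0; 0.005 0 0 0 0 0 0"
}}

```text
time_s: 19.6
eef_pos: [0.5302, 0.2466, 0.1102]
eef_rot: [0.001, 1.0, -0.001, -0.0]
contact_force: [-1.9, -6.5, 3.5]
grip_width: 0.0175
```

The stop is felt at y≈0.2465 (Fy -6.5 N), right where predicted (0.247). I'll hold there and check against the white mark.

Request:
{"op": "jog_arm", "data": {
  "increments": "0.005 0 -0.0005 0 0 0 0; 0.005 0 0 0 0 0 0; 0.005 0 0 0 0 0 0; 0.005 0 0 0 0 0 0; 0.005 0 0 0 0 0 0; 0.005 0 0 0 0 0 0"
}}

```text
time_s: 20.35
eef_pos: [0.5302, 0.2466, 0.1102]
eef_rot: [0.001, 1.0, -0.001, -0.001]
contact_force: [-2.8, -6.6, 3.9]
grip_width: 0.0174
```

```bash
python3 look.py v6 120 130 200 220 145 180 215 270
```

```text
top k 5.0
side k 5.556
20.45 [0.53020922 0.24660557 0.11017434] [-2.55402636 -7.92794358  3.19688778] 0.01782674767294264 [-0.02  0.38 -0.6   1.66  0.23  1.17 -2.26]
```

View pics/v6.png

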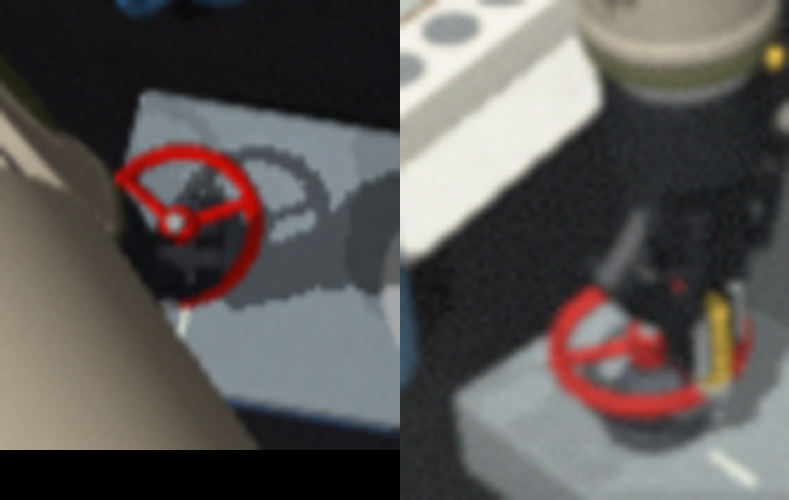

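The handle is over the mark, with hub, handle foot and mark in line in the side crop, and the wheel is closed. Travel was 3.41 rad against the 3.42 predicted from the camera. Now I'll back off 720° anticlockwise in four half-turn calls.

```bash
python3 arc.py 574.4 238.5 530.4 248.2 169.7 15,15,15,15,15,15,15,15,15,15,15,15,15,15,15,15,15,15,15,15,15,15,15,15 | tr ';' '\n'
```

```text
-0.0008 0.0134
 0.0024 0.0115
 0.0054 0.0104
 0.0079 0.0087
 0.0099 0.0064
 0.0112 0.0036
 0.0117 0.0005
 0.0115 -0.0024
 0.0104 -0.0054
 0.0087 -0.0079
 0.0064 -0.0099
 0.0036 -0.0112
 0.0005 -0.0117
 -0.0024 -0.0115
 -0.0054 -0.0104
 -0.0079 -0.0087
 -0.0099 -0.0064
 -0.0112 -0.0036
 -0.0117 -0.0005
 -0.0115 0.0024
 -0.0104 0.0054
 -0.0087 0.0079
 -0.0064 0.0099
 -0.0036 0.0112
 
end 530.1 246.5 529.7
```

Request:
{"op": "jog_arm", "data": {
  "increments": "0.005 -0.0008 0.0134 0 0 0 0; 0.005 0.0024 0.0115 0 0 0 0; 0.005 0.0054 0.0104 0 0 0 0; 0.005 0.0079 0.0087 0 0 0 0; 0.005 0.0099 0.0064 0 0 0 0; 0.005 0.0112 0.0036 0 0 0 0; 0.005 0.0117 0.0005 0 0 0 0; 0.005 0.0115 -0.0024 0 0 0 0; 0.005 0.0104 -0.0054 0 0 0 0; 0.005 0.0087 -0.0079 0 0 0 0; 0.005 0.0064 -0.0099 0 0 0 0; 0.005 0.0036 -0.0112 0 0 0 0"
}}

```text
time_s: 21.95
eef_pos: [0.619, 0.2312, 0.1103]
eef_rot: [0.0, 1.0, -0.0, -0.0]
contact_force: [-4.2, -3.0, 2.6]
grip_width: 0.0179
```

```bash
python3 look.py v7 120 130 200 220 145 180 215 270
```

```text
top k 5.0
side k 5.556
22.05 [0.61912057 0.23287005 0.11034128] [ 1.66077718  1.23479586 -0.24834173] 0.017640188897233927 [-0.03  0.54 -0.55  1.45  0.29  1.23 -2.18]
```

View pics/v7.png

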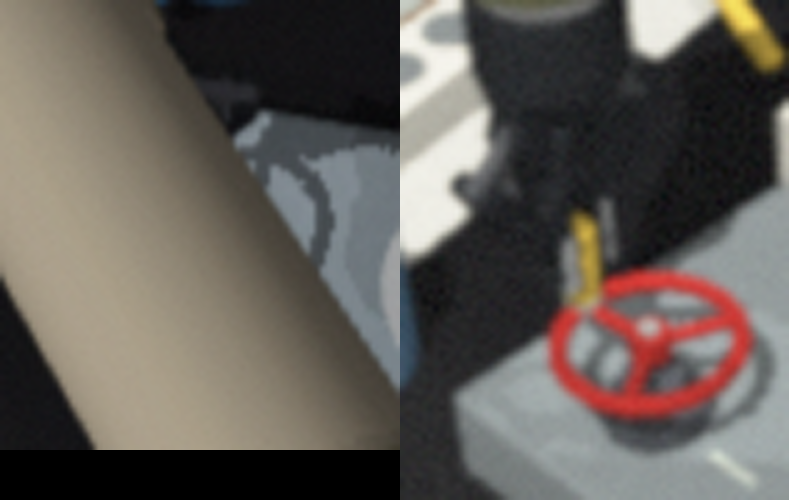

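Request:
{"op": "jog_arm", "data": {
  "increments": "0.005 0.0005 -0.0117 0 0 0 0; 0.005 -0.0024 -0.0115 0 0 0 0; 0.005 -0.0054 -0.0104 0 0 0 0; 0.005 -0.0079 -0.0087 0 0 0 0; 0.005 -0.0099 -0.0064 0 0 0 0; 0.005 -0.0112 -0.0036 0 0 0 0; 0.005 -0.0117 -0.0005 0 0 0 0; 0.005 -0.0115 0.0024 0 0 0 0; 0.005 -0.0104 0.0054 0 0 0 0; 0.005 -0.0087 0.0079 0 0 0 0; 0.005 -0.0064 0.0099 0 0 0 0; 0.005 -0.0036 0.0112 0 0 0 0"
}}

```text
time_s: 23.55
eef_pos: [0.5302, 0.2472, 0.1104]
eef_rot: [-0.001, 1.0, 0.0, 0.001]
contact_force: [7.9, 1.2, -4.8]
grip_width: 0.0176
```

Request:
{"op": "jog_arm", "data": {
  "increments": "0.005 0 0 0 0 0 0; 0.005 0 0 0 0 0 0; 0.005 0 0 0 0 0 0"
}}

```text
time_s: 23.92
eef_pos: [0.5302, 0.2468, 0.1103]
eef_rot: [0.0, 1.0, -0.0, 0.0]
contact_force: [2.2, -2.9, -2.2]
grip_width: 0.0176
```

```bash
python3 look.py v8 120 130 200 220 145 180 215 270
```

```text
top k 5.0
side k 5.556
24.025 [0.53016674 0.24684781 0.11029287] [ 3.13566676 -1.65194728 -2.27425393] 0.017769678792753915 [-0.03  0.38 -0.6   1.67  0.23  1.16 -2.25]
```

View pics/v8.png

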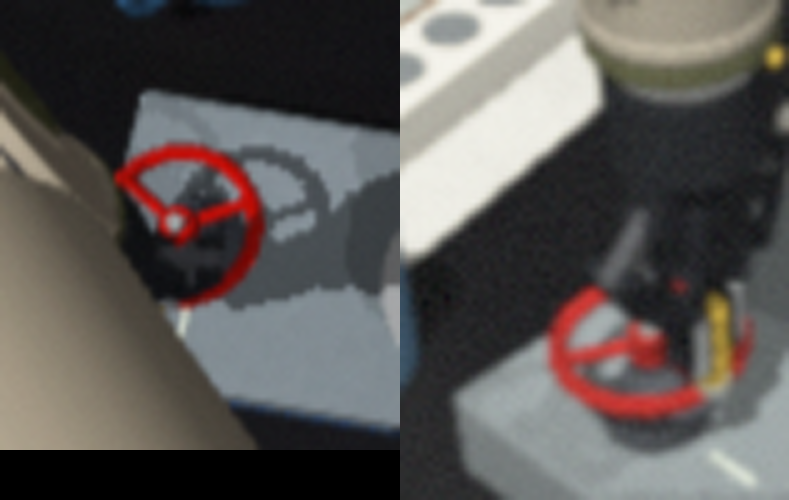

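One turn is done. The picture matches the one at the stop, and the TCP is back at (0.530, 0.2468). Now the second turn.

Request:
{"op": "jog_arm", "data": {
  "increments": "0.005 0.0005 0.0117 0 0 0 0; 0.005 0.0024 0.0115 0 0 0 0; 0.005 0.0054 0.0104 0 0 0 0; 0.005 0.0079 0.0087 0 0 0 0; 0.005 0.0099 0.0064 0 0 0 0; 0.005 0.0112 0.0036 0 0 0 0; 0.005 0.0117 0.0005 0 0 0 0; 0.005 0.0115 -0.0024 0 0 0 0; 0.005 0.0104 -0.0054 0 0 0 0; 0.005 0.0087 -0.0079 0 0 0 0; 0.005 0.0064 -0.0099 0 0 0 0; 0.005 0.0036 -0.0112 0 0 0 0"
}}

```text
time_s: 25.52
eef_pos: [0.6193, 0.2316, 0.1102]
eef_rot: [0.0, 1.0, 0.0, -0.001]
contact_force: [-10.6, -0.7, 4.9]
grip_width: 0.018
```

Request:
{"op": "jog_arm", "data": {
  "increments": "0.005 0.0005 -0.0117 0 0 0 0; 0.005 -0.0024 -0.0115 0 0 0 0; 0.005 -0.0054 -0.0104 0 0 0 0; 0.005 -0.0079 -0.0087 0 0 0 0; 0.005 -0.0099 -0.0064 0 0 0 0; 0.005 -0.0112 -0.0036 0 0 0 0; 0.005 -0.0117 -0.0005 0 0 0 0; 0.005 -0.0115 0.0024 0 0 0 0; 0.005 -0.0104 0.0054 0 0 0 0; 0.005 -0.0087 0.0079 0 0 0 0; 0.005 -0.0064 0.0099 0 0 0 0; 0.005 -0.0036 0.0112 0 0 0 0"
}}

```text
time_s: 27.02
eef_pos: [0.5302, 0.2467, 0.1103]
eef_rot: [-0.0, 1.0, 0.0, -0.0]
contact_force: [2.3, 2.0, -3.4]
grip_width: 0.0177
```

Request:
{"op": "jog_arm", "data": {
  "increments": "0.005 0 0 0 0 0 0; 0.005 0 0 0 0 0 0; 0.005 0 0 0 0 0 0; 0.005 0 0 0 0 0 0"
}}

```text
time_s: 27.52
eef_pos: [0.5304, 0.2468, 0.1102]
eef_rot: [0.0, 1.0, 0.0, -0.001]
contact_force: [-5.1, 0.1, 2.8]
grip_width: 0.0178
```

```bash
python3 look.py v9 120 130 200 220 145 180 215 270; python3 z.py o9
```

```text
top k 5.0
side k 5.556
27.625 [0.53037208 0.24686868 0.11022039] [-5.34163032 -1.08087227  2.16128688] 0.017354685240383357 [-0.03  0.38 -0.59  1.67  0.23  1.16 -2.25]
27.675 [0.53039044 0.24684258 0.11021823] [-6.03800377 -0.21308076  2.5950134 ]
```

View pics/v9.png

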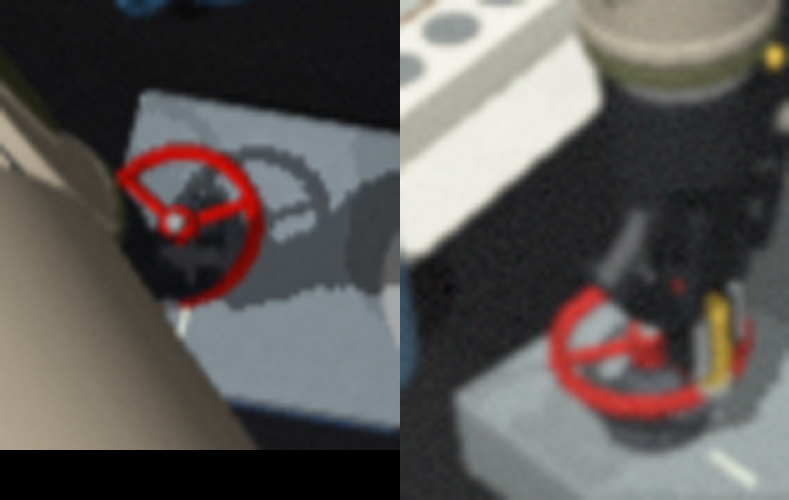

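View pics/o9.png

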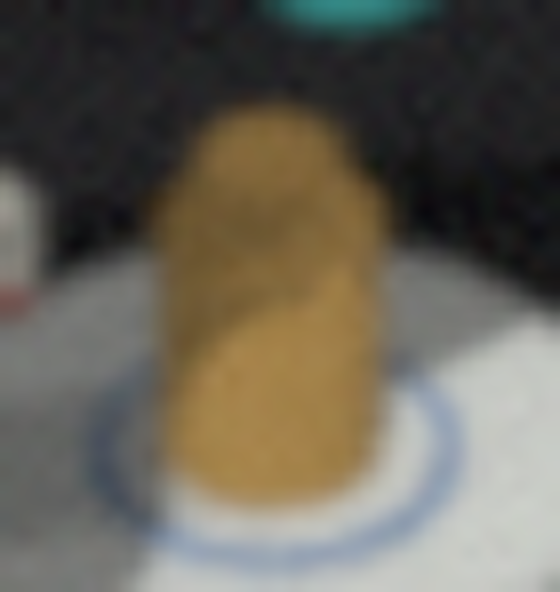

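The wheel is at the same pose as at the stop after two full turns, and the weight is unmoved. I'll take one last overview and then hand in.

```bash
python3 - <<'E'
from h import *
c=capture('side'); cv2.imwrite('pics/end.png',c['pixels']); s=readout.get_state(); print(s['eef_pos'],np.abs(s['joint_velocities']).max(),s['contact_force'],s['grip_width'])
E
```

```text
[0.5303651  0.24682243 0.11020621] 0.0016713103639107553 [-4.80157797 -0.44296443  2.88126622] 0.017722118024852244
```

View pics/end.png

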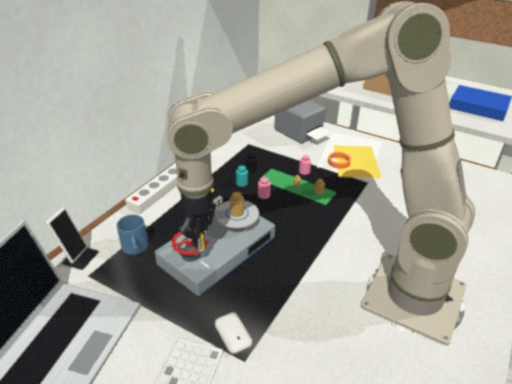

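The mug (132,234), mouse (233,332), tape (339,160) and the other two weights (297,180) and (319,186) are where they were. Only a bit of the marker shows, behind the arm. In the crop it lies where it was.

```bash
python3 -c "
from bench import job
print(job.job_done())"
```

```text
the job is handed in; nothing more can be done
None
```

The job is handed in: the big brass weight is on the pan and the valve is set two full turns open from its stop. The gripper is still holding the yellow handle.

- **Weight:** it was lowered gently until the pan carried it, then released. Camera fits put it upright, about 3 mm from the ring centre (limit 10 mm), and a later picture showed it unmoved.
- **Valve:** I turned it clockwise onto the stop and held it there for about 0.8 s. The stop came after 3.41 rad, against 3.42 rad estimated from the pictures. I then led the handle back 720° anticlockwise; it ended within about 0.4 mm of its stop position, over the white mark. The joints were at rest, with the grip at 17.7 mm.
- **Disagreement:** the fingertips stood about 30 mm higher than the TCP reading and the stated tool sizes imply. Because of this I held the weight by its button rather than its body, and set the handle grip height from the pictures.
- **Other readings:** a sideways push of about 5 N remains on the handle.
- **Bystanders:** all look undisturbed, but the marker was mostly hidden behind the arm in the last overview. It last showed in full before the wheel was turned.

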